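# Clamp a soil-sample tube with the knob under the stand's shelf

## Task

Stand the green-capped sample tube upright on the yellow ring of the blue clamping stand and let go of it, then turn the red knob under the stand's shelf clockwise by its lever until the sprung jaw has pushed the tube against the metal stop and nips it there with about 9 N. Feel for it: never squeeze the tube with 20 N or strain the knob with 25 N, do not push on the jaw's pad, keep the tube upright, leave the other tubes, the bottle, the pot and the spatula alone, and take your hand away at the end.

Things in the scene. Friction and masses are not known exactly. Their poses are not given: they have to be found in the camera images.
- tube_green_center (a point): Centre (half-way up, 50 mm above its foot, on its axis) of the loose green-capped sample tube: upright white cylinder 44 mm in diameter and 100 mm tall with its cap, about 0.22 kg. It stands on the table at the start, z up.
- tube_orange_center (a point): Centre of a like tube with an orange cap (44 mm x 100 mm). A bystander: leave it.
- tube_blue_center (a point): Centre of a like tube with a blue cap (44 mm x 100 mm). A bystander: leave it.
- mark (a point): Centre of the yellow ring (54 mm across) on top of the shelf of the fixed blue clamping stand, 100 mm above the table. Axes are the stand's: x towards the edge from under which the knob's lever sticks out, y towards the metal stop, z up. The shelf is a plate 8 mm thick, reaching from here -95 to +75 mm in x and -105 to +155 mm in y. Nothing else on it is over 30 mm tall.
- knob_axis (a point): Point on the vertical axis of the red knob that hangs under the shelf, 75 mm above the table (25 mm below the shelf's top), at x = +45 mm, y = -25 mm from the ring; axes as mark. Hub 48 mm across, one straight lever. Friction of the knob is 0.7 N m (8 N at the lever's 90 mm point); each N of nip adds 0.045 N m, so 9 N of nip takes about 12 N there (14 if also rubbing along it).
- handle (a point): Point on the middle line of the knob's lever, 90 mm out from the axis, 75 mm above the table; it turns with the lever. The lever is a bar 14 mm wide, 18 mm tall (66 to 84 mm above the table), with a rounded end 112 mm from the axis. Its outer part sticks out past the shelf's edge, free from above and both sides, and can be pushed sideways or straddled from above.
- knob (a joint): Knob angle, rad, 0 to 1.35, growing clockwise seen from above (tightening: the lever's end goes from the +y to the -y side). At 0 the lever points 0.6 rad from the stand's +x towards +y. It stays where it is left. Its spindle carries the jaw above the shelf: the pad reaches a tube central on the ring at about 0.45 to 0.55, pushes it along and has it at the stop at about 0.7 to 1.0.
- pad_face (a point): Middle of the face of the jaw's black rubber pad (22 mm wide, 16 mm tall, 17 mm above the shelf), 45 mm from the knob's axis on a steel arm that turns with the knob. It is backed by a spring of 4 N per mm with 6 mm of travel, so a 9 N nip is about 2.2 mm of pad travel past first firm contact. The nip should end between 5 and 14 N; 20 N spoils the sample.
- bottle_center (a point): Centre of a clear bottle with a red cap, 70 mm across, 190 mm tall. A bystander.
- pot: Foot centre of a terracotta pot, 90 mm across, 80 mm tall. A bystander.
- spatula_grip (a point): Handle of a spatula lying on the table. A bystander.
- stop_slot (a point): Point on the shelf's top, 80 mm in +y from the ring; axes as mark. The metal stop, a fixed block 100 mm long (x) and 28 mm tall, is set somewhere between here and the ring, its flat face towards the ring: from a tube standing central on the ring it must be pushed some 8 to 22 mm to meet it. That gap differs each time and is not given: feel or see it.
There are look-alikes about, which are no part of the job. Of the things like the part that bears tube_green_center, leave any that is black; of the rest the larger one is meant.

How it is judged (in metres and radians):
On the way:
1. the green tube stands upright on the yellow ring (within 12 mm), let go, not yet touched by the jaw (horizontal distance between tube_green_center and mark below 0.012 m and z of tube_green_center in the frame of mark between 0.045 and 0.055 m and angle between tube_green_center's own z axis and vertical below 0.1 rad and contact force between each of the fingers, pad and tube_green below 0.3 N), for 0.2 s.
At the end, for the whole second after the job is handed in: The green-capped tube stands upright (within 0.1 rad) on the shelf, within 15 mm of the ring along the stop's face, nipped at rest between the jaw pad (5 to 14 N) and the metal stop (over 2.5 N); tube and knob are let go (z of tube_green_center in the frame of mark between 0.045 and 0.055 m and angle between tube_green_center's own z axis and vertical below 0.1 rad and contact force between the fingers and tube_green below 0.3 N and contact force between pad and tube_green between 5 and 14 N and contact force between stop and tube_green above 2.5 N and x of tube_green_center in the frame of mark between -0.015 and 0.015 m and linear speed of tube_green below 0.01 m/s and velocity of joint knob below 0.05 rad/s and contact force between the fingers and knob below 0.3 N); the robot touches nothing.
It fails at once if the tube squeezed with over 20 N by the jaw (contact force between pad and tube_green above 20 N).
It fails at once if the knob strained with over 25 N (contact force between the fingers and knob above 25 N).
It fails at once if the jaw pad pushed directly by the robot (over 6 N) (contact force between the fingers and pad above 6 N).
It fails at once if the green tube tipped over 0.6 rad (angle between tube_green_center's own z axis and vertical above 0.6 rad).
It fails at once if another tube, the bottle, the pot or the spatula moved over 30 mm (distance of any of tube_orange_center, tube_blue_center, bottle_center, pot, spatula_grip from where it was at the start of the episode above 0.03 m).
It also fails if it takes over 54 s, if anything falls off the work surface, if the arm or the gripper's body presses on something with over 40 N, if the wrist force passes 120 N, or if a joint passes its speed limit or range.

## Robot

A 7-joint arm with a two-finger parallel gripper is mounted at the origin on the work surface. World frame = base frame: x ahead of the robot, y to its left, z up, the work surface at z = 0. Lengths are in m, angles in degrees, forces in N, time in s.
With the tool pointing down it reaches from about 0.425 to 0.875 m from the base axis. Payload 4.7 kg.
Tool frame: the origin (TCP) lies at the very end of the fingers, on their centre line; the grasp point (between the pads) lies 19 mm behind it; z points along the fingers, y is the line along which they close (so a half turn about z gives the same grasp; the last joint's range is limited). The gripper opens to 85 mm and grips with 20 to 120 N. Pads are 22 mm wide; open, the fingers measure 114 mm over their backs; the gripper's body (76 mm by 85 mm) begins 54 mm behind the grasp point. The pads swing forward as they close: fully open they stand 13 mm farther back than shut.
Start: joints at [69.563, 18.392, -4.016, 83.108, 1.295, 78.541, -3.26], TCP at [0.236, -0.606, 0.197] pointing down, gripper open.
Joint ranges: [-163.93, 163.93], [-17.29, 119.83], [-79.2, 71.16], [3.27, 140.29], [-89.18, 269.18], [5.43, 117.66], [-154.24, 154.24]. Speed limits (degrees/s): [147.25, 147.25, 180, 180, 180, 180, 180].

## Interface

Orientations are given as [roll, pitch, yaw] about the fixed x, y, z axes, in that order (R = Rz(yaw) Ry(pitch) Rx(roll)).
In Python, from rig import r gives the robot as it stands.
- The arm moves only by the shell command python3 -m inch 'ROWS' [FORCE]. ROWS is JSON, a list of rows, each an object of numbers: "x", "y", "z": the shift along the tool's x, y, z in m; "roll": the turn about the tool's z in degrees; "hand": the gripper's target within -1 to 1 (fully open at 1, half-way at 0, shut at -1). A call has 1 to 5 rows; each row is the pose to reach, as a shift and turn from the pose commanded when the call began, along the tool's axes at that moment; what a row does not reach only later rows make up. A row lasts 1/8 s, in which the tool goes at most 62.5 mm and 10.7 degrees, less where a joint would pass 70% of its speed; a pose out of reach is approached as far as the arm can. A call with a gripper value outside its range is refused whole. The fingers move at their own pace and stop on an object; FORCE is the grip in N (left out, the last holds). Time passes only in rows, so rows that repeat a pose let the fingers close. It gives the time, the measured TCP pose, the force, the opening and the grip force at its end, in the units of the state.
- r.sense(): the state, without advancing time (a new reading comes with each control period).
- r.capture(name): name is "side" or "top" or "wrist"; returns a dict with "image" (384x512x3 uint8, red, green, blue), "range_z" (384x512 float32, m along the optical axis (not along the pixel's ray), 0 where there is no reading), "camera_matrix" (3x3 intrinsics, pixels), "R" (3x3) and "t" (3): a world point X has camera coordinates R X + t. Camera axes: x right, y down, z forward; pixel columns grow to the right and rows downward; lengths in m; the calibration is good to about 2 mm. A picture is of the moment at which its call begins.
- r.finish_job(): hands the job in; it is judged then, once.
Trained networks look in the newest picture that a camera, given by its name, has taken for a name from the list of things; names that differ only in an ending like _2 or _b are one class to them, and where a whole thing is asked for, a point or a joint stands for the part that bears it (a point fixed in the world has none). Each returns a list of dicts, best first, with "confidence" (0 to 1); they miss things now and then, are a little off and sometimes report something else, mostly with a low value. They report only what shows in the picture. A call takes as long as a camera call. They do not tell look-alikes from the thing itself.
- r.outline_of(name, camera): "mask" (384x512 bool, what is visible of it) and "extent" ([centre column, centre row, width, height] in pixels, round what is visible of it).
- r.pinpoint(name, camera): "uv" ([column, row] in pixels: a listed point, or the origin of a listed thing).
The state is a dict: "time_s": time; "qpos": joint angles; "qd": joint speeds; "joint_efforts": joint torques, N m; "ee_pos": TCP position; "tcp_rot": TCP orientation; "wrist_force": force on the tool from outside, world axes, zero at the start; "wrist_torque": the same for the moment, N m; "finger_gap": opening from 0.0 (shut) to 1.0 (fully open); "grip_force": force on a finger pad.
Only numpy, scipy, OpenCV 4.12 (cv2) and the standard library are available. Lean on these libraries where they do the work, as an engineer would, in place of code of your own. Each camera call takes 0.05 s, during which the arm holds its last target. There are 200 camera calls.

## Working session

There is one attempt and no reset: what is moved stays moved. The work goes in short steps, Python scripts to look and compute and a shell command to move; the robot and the scene stay as the last step left them, time stands still between calls to the robot, and variables do not carry over. Pictures are saved under pics/ and viewed, at most 10 in all, crops included, and the job is handed in when it is done.

```bash
ls; mkdir -p pics
cat > h.py <<'E'
import numpy as np, cv2
from rig import r
def cap(n):
    c=r.capture(n); return c
def pix2world(c,u,v,z=None,plane=None):
    K=np.array(c["camera_matrix"]);R=np.array(c["R"]);t=np.array(c["t"])
    ray=R.T@np.linalg.solve(K,[u,v,1.]); o=-R.T@t
    if plane is not None: return o+ray*(plane-o[2])/ray[2]
    if z is None: z=c["range_z"][int(round(v)),int(round(u))]
    return o+ray*z
def cloud(c,mask):
    vs,us=np.nonzero(mask&(c["range_z"]>0)); K=np.array(c["camera_matrix"]);R=np.array(c["R"]);t=np.array(c["t"])
    z=c["range_z"][vs,us]; P=np.linalg.inv(K)@np.stack([us,vs,np.ones(len(us))])*z
    return (R.T@(P-t[:,None])).T
E
python3 - <<'E'
from h import *
ims=[]
for n in ["top","side"]:
    c=cap(n); ims.append(c["image"])
    for th in ["tube_green_center","tube_orange_center","mark","knob_axis","handle","pad_face","stop_slot","bottle_center"]:
        for p in r.pinpoint(th,n)[:4]:
            u,v=p["uv"]
            try: w=pix2world(c,u,v).round(3)
            except Exception as e: w=e
            print(n,th,round(p["confidence"],2),np.round(p["uv"],1),w)
    cv2.imwrite(f"pics/{n}0.png",c["image"][:,:,::-1])
print(r.sense())
E
```

```text
pics
top tube_green_center 0.65 [310.8 209.4] [ 0.487 -0.197  0.074]
top tube_green_center 0.61 [329.4 177.5] [ 0.565 -0.24   0.098]
top tube_green_center 0.49 [294.  162.4] [ 0.605 -0.155  0.079]
top tube_orange_center 0.97 [374.2 223.8] [ 0.45  -0.348  0.103]
top mark 0.76 [192.4 198.5] [0.513 0.097 0.098]
top knob_axis 0.9 [201.2 183.1] [0.549 0.074 0.125]
top handle 0.9 [183.2 149.6] [0.637 0.123 0.077]
top pad_face 0.65 [190.9 201.4] [ 0.439 -0.028  1.318]
top pad_face 0.37 [208.7 198.8] [0.511 0.056 0.125]
top stop_slot 0.86 [158.2 196.2] [0.519 0.18  0.102]
top bottle_center 0.73 [ 85.6 260.6] [0.367 0.337 0.154]
top bottle_center 0.41 [210.1 201.3] [0.505 0.052 0.128]
side tube_green_center 0.64 [328.9 224.6] [ 0.551 -0.264  0.06 ]
side tube_green_center 0.62 [311.6 205.9] [ 0.601 -0.179  0.048]
side tube_green_center 0.29 [212.2 168.1] [0.504 0.092 0.102]
side tube_orange_center 0.74 [339.7 267.9] [ 0.432 -0.369  0.073]
side mark 0.61 [210.8 166.2] [0.51  0.105 0.101]
side knob_axis 0.93 [231.8 173.4] [0.524 0.034 0.098]
side knob_axis 0.24 [214.  168.5] [0.508 0.089 0.1  ]

[... 262 characters left out ...]
.112]
{'time_s': 0.9, 'qpos': array([69.56363132, 18.38998811, -4.01732637, 83.10872237,  1.29462231,
       78.54154752, -3.25702052]), 'qd': array([0.03383086, 0.01331968, 0.10544113, 0.01349573, 0.00661832,
       0.01938214, 0.01277166]), 'joint_efforts': array([-8.10613801e-05, -4.93381619e+01, -3.80814308e-01, -3.14577627e+01,
        1.35494015e-02,  1.41130338e-03, -2.66491298e-06]), 'ee_pos': array([ 0.23551324, -0.60584315,  0.19696037]), 'tcp_rot': array([1.79995138e+02, 2.09940227e-03, 2.12492588e+01]), 'wrist_force': array([-0.16363414, -0.15677127, -1.05140356]), 'wrist_torque': array([ 0.03183704,  0.01075169, -0.01634299]), 'grip_force': 0.0, 'finger_gap': 0.9985756118928014}
```

Run:
```python
import cv2
a=cv2.imread("pics/top0.png")[100:300,60:430]; cv2.imwrite("pics/top0c.png",cv2.resize(a,None,fx=2.1,fy=2.1,interpolation=cv2.INTER_CUBIC))
```

```text
(no output)
```

View pics/top0c.png

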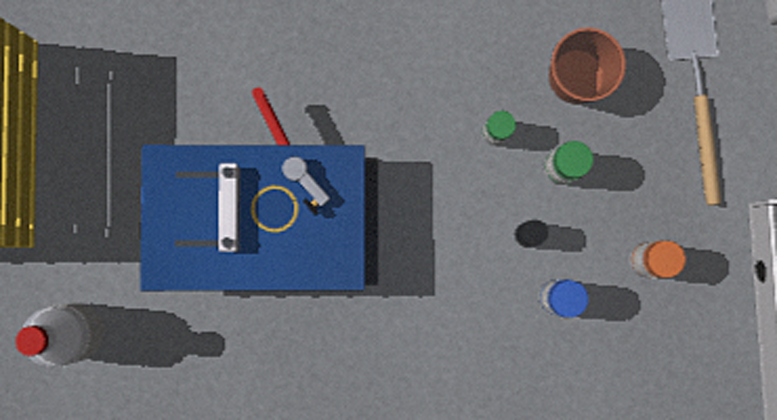

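View pics/side0.png

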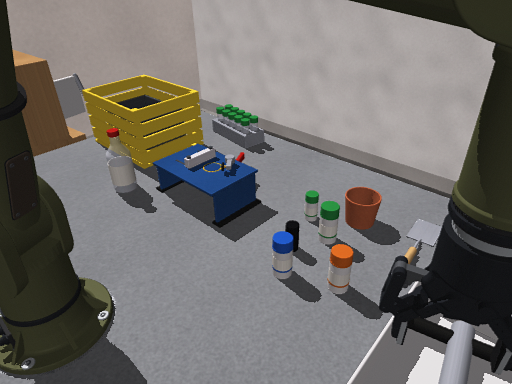

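Top view: the large green tube is at about (333,176). The small green look-alike is at (298,160) and the black one at (313,211). The stand's ring is at about (191,199), the stop is to its left at (169,199), and the lever points up and left at (190,150). I'll measure these next.

Run:
```python
from h import *
c=cap("top"); hsv=cv2.cvtColor(c["image"],cv2.COLOR_RGB2HSV); H,S,V=[hsv[:,:,i].astype(int) for i in range(3)]
g=((H>45)&(H<85)&(S>90)).astype(np.uint8)
n,l,st,ce=cv2.connectedComponentsWithStats(g)
for i in range(1,n):
    if st[i,4]>20:
        P=cloud(c,l==i); P=P[P[:,2]>P[:,2].max()-.006]
        print("green",ce[i].round(1),st[i,4],((P.max(0)+P.min(0))/2).round(4),np.ptp(P,0).round(3), pix2world(c,*ce[i],plane=.1).round(4))
b=((H>100)&(H<125)&(S>120)); b[:, :120]=0; b[:,260:]=0
P=cloud(c,b); P=P[abs(P[:,2]-.1)<.006]; 
rc=cv2.minAreaRect((P[:,:2]*1000).astype(np.float32)); print("shelf",rc,np.median(P[:,2]))
y=(H>18)&(H<35)&(S>90);y[:,:160]=0;y[:,240:]=0
P=cloud(c,y);P=P[abs(P[:,2]-.1)<.008];print("ring",len(P),cv2.minEnclosingCircle((P[:,:2]*1000).astype(np.float32)))
w=(V>150)&(S<60);w[:,:155]=0;w[:,182:]=0;w[:170]=0;w[230:]=0
P=cloud(c,w);P=P[(P[:,2]>.118)&(P[:,2]<.135)];print("stop",cv2.minAreaRect((P[:,:2]*1000).astype(np.float32)))
rd=((H<8)|(H>172))&(S>120);rd[:,:160]=0;rd[:,230:]=0
P=cloud(c,rd);P=P[abs(P[:,2]-.084)<.01];print("lever",len(P),cv2.minAreaRect((P[:,:2]*1000).astype(np.float32)))
for k,(u,v) in dict(sg=(298,160),blue=(331,242),blk=(313,211),org=(376,223)).items(): print(k,pix2world(c,u,v).round(3))
```

```text
green [56.5 47.6] 152 [0.8906 0.4359 0.1034] [0.029 0.028 0.006] [0.8886 0.435  0.1   ]
green [72.3 50.3] 157 [0.8845 0.3996 0.1006] [0.031 0.03  0.006] [0.8821 0.3961 0.1   ]
green [88.2 52.6] 154 [0.8781 0.3591 0.1018] [0.031 0.031 0.006] [0.8764 0.3568 0.1   ]
green [103.9  55. ] 150 [0.8723 0.3195 0.1019] [0.032 0.029 0.006] [0.8704 0.3178 0.1   ]
green [119.9  57.3] 146 [0.8669 0.2808 0.1005] [0.029 0.03  0.006] [0.8649 0.2784 0.1   ]
green [61.6 64.4] 303 [0.848  0.4239 0.1023] [0.033 0.067 0.006] [0.8461 0.4215 0.1   ]
green [85.5 68. ] 152 [0.8404 0.3654 0.0999] [0.031 0.028 0.006] [0.8373 0.3626 0.1   ]
green [101.5  70.4] 151 [0.833  0.3253 0.1022] [0.03  0.028 0.006] [0.8314 0.3233 0.1   ]
green [117.3  72.7] 146 [0.8275 0.2862 0.1008] [0.026 0.028 0.006] [0.8257 0.2841 0.1   ]
green [298.3 159.1] 141 [ 0.6136 -0.1651  0.0803] [0.031 0.03  0.006] [ 0.6102 -0.1634  0.1   ]
green [332.5 175.7] 255 [ 0.5692 -0.2473  0.1039] [0.042 0.038 0.006] [ 0.5689 -0.2476  0.1   ]
shelf ((502.677978515625, 127.83423614501953), (259.87420654296875, 167.39634704589844), 89.94265747070312) 0.10022427241731093
ring 90 ((511.80517578125, 102.36732482910156), 27.01793098449707)
stop ((512.1992797851562, 153.5734100341797), (99.02061462402344, 18.044986724853516), 0.10854297876358032)
lever 156 ((621.4221801757812, 110.3130111694336), (75.73248291015625, 12.455846786499023), 26.60350799560547)
sg [ 0.612 -0.165  0.074]
blue [ 0.406 -0.242  0.099]
blk [ 0.483 -0.203  0.069]
org [ 0.452 -0.354  0.099]
```

Everything agrees: ring at (0.5125, 0.103), stand axes parallel to the world, green tube at (0.569, -0.2475). I'll start moving now.

```bash
python3 -m inch '[{"x":0.05,"y":-0.024,"roll":5,"hand":1},{"x":0.10,"y":-0.048,"roll":10,"hand":1},{"x":0.15,"y":-0.072,"roll":15,"hand":1},{"x":0.20,"y":-0.097,"roll":21.25,"hand":1},{"x":0.22,"y":-0.107,"roll":21.25,"hand":1}]' 40
```

```text
invalid input
```

```bash
python3 -m inch '[{"x":0.05,"y":-0.024,"z":0,"roll":5,"hand":1},{"x":0.10,"y":-0.048,"z":0,"roll":10,"hand":1},{"x":0.15,"y":-0.072,"z":0,"roll":15,"hand":1},{"x":0.20,"y":-0.097,"z":0,"roll":21.25,"hand":1},{"x":0.22,"y":-0.107,"z":0,"roll":21.25,"hand":1}]' 40
```

```text
time_s: 1.58
ee_pos: [0.4053, -0.4226, 0.1973]
tcp_rot: [-180.0, -0.1, 0.3]
wrist_force: [-0.6, 0.1, -0.7]
finger_gap: 0.999
grip_force: 0.0
```

```bash
python3 -m inch '[{"x":0.04,"y":-0.044,"z":0,"roll":0,"hand":1},{"x":0.08,"y":-0.087,"z":0,"roll":0,"hand":1},{"x":0.12,"y":-0.13,"z":0,"roll":0,"hand":1},{"x":0.15,"y":-0.16,"z":0,"roll":0,"hand":1},{"x":0.165,"y":-0.177,"z":0,"roll":0,"hand":1}]'
python3 - <<'E'
from h import *
c=cap("wrist"); cv2.imwrite("pics/w1.png",c["image"][:,:,::-1])
hsv=cv2.cvtColor(c["image"],cv2.COLOR_RGB2HSV); H,S,V=[hsv[:,:,i].astype(int) for i in range(3)]
g=((H>45)&(H<85)&(S>90)).astype(np.uint8)
n,l,st,ce=cv2.connectedComponentsWithStats(g)
for i in range(1,n):
    if st[i,4]>300:
        P=cloud(c,l==i); P=P[P[:,2]>P[:,2].max()-.006]
        print("green",ce[i].round(1),st[i,4],((P.max(0)+P.min(0))/2).round(4),np.ptp(P,0).round(3))
s=r.sense();print(s["ee_pos"],s["tcp_rot"])
E
```

```text
time_s: 2.2
ee_pos: [0.5687, -0.2462, 0.197]
tcp_rot: [-179.9, -0.0, 0.2]
wrist_force: [-0.3, -0.5, -0.8]
finger_gap: 0.999
grip_force: 0.0
green [172.  122.9] 1110 [ 0.6142 -0.169   0.075 ] [0.032 0.033 0.006]
green [260.9 174.3] 1977 [ 0.5701 -0.2515  0.0988] [0.043 0.043 0.006]
[ 0.57031507 -0.24356372  0.19689869] [-1.79842899e+02 -1.19557416e-01  3.86592626e-01]
```

View pics/w1.png

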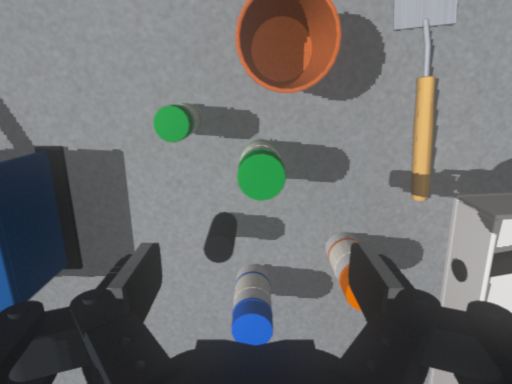

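The wrist view confirms the large green tube at (261,174), the small one at (172,123) and the pot at (290,40). The fingers have clear space on both sides in y, so I'll descend and grip.

```bash
python3 -m inch '[{"x":0.0,"y":0.005,"z":0.03,"roll":0,"hand":1},{"x":0,"y":0.005,"z":0.07,"roll":0,"hand":1},{"x":0,"y":0.005,"z":0.11,"roll":0,"hand":1},{"x":0,"y":0.005,"z":0.14,"roll":0,"hand":1},{"x":0,"y":0.005,"z":0.147,"roll":0,"hand":1}]' 
python3 -m inch '[{"x":0.0,"y":0,"z":0,"roll":0,"hand":1},{"x":0,"y":0,"z":0,"roll":0,"hand":-1},{"x":0,"y":0,"z":0,"roll":0,"hand":-1},{"x":0,"y":0,"z":0,"roll":0,"hand":-1},{"x":0,"y":0,"z":0,"roll":0,"hand":-1}]' 40 
python3 -m inch '[{"x":0.0,"y":0,"z":0,"roll":0,"hand":-1},{"x":0,"y":0,"z":0,"roll":0,"hand":-1},{"x":0,"y":0,"z":0,"roll":0,"hand":-1}]'
```

```text
time_s: 2.88
ee_pos: [0.5645, -0.2547, 0.0476]
tcp_rot: [-179.9, 0.2, -0.1]
wrist_force: [-1.2, -0.5, 0.6]
finger_gap: 0.998
grip_force: 0.0
time_s: 3.5
ee_pos: [0.5679, -0.2545, 0.0514]
tcp_rot: [179.9, -0.1, 0.0]
wrist_force: [-0.2, 0.3, 5.8]
finger_gap: 0.496
grip_force: 40.4
time_s: 3.88
ee_pos: [0.5679, -0.2545, 0.0515]
tcp_rot: [179.9, -0.1, 0.0]
wrist_force: [-0.7, 1.3, 6.3]
finger_gap: 0.496
grip_force: 40.4
```

```bash
python3 -m inch '[{"x":0.0,"y":0,"z":-0.015,"roll":0,"hand":-1},{"x":0,"y":0,"z":-0.05,"roll":0,"hand":-1},{"x":0,"y":0,"z":-0.09,"roll":0,"hand":-1},{"x":0,"y":0,"z":-0.13,"roll":0,"hand":-1},{"x":0,"y":0,"z":-0.15,"roll":0,"hand":-1}]' 
python3 -m inch '[{"x":0.0,"y":-0.015,"z":0,"roll":0,"hand":-1},{"x":-0.01,"y":-0.05,"z":0,"roll":0,"hand":-1},{"x":-0.02,"y":-0.09,"z":0,"roll":0,"hand":-1},{"x":-0.03,"y":-0.13,"z":0,"roll":0,"hand":-1},{"x":-0.04,"y":-0.17,"z":0,"roll":0,"hand":-1}]' 
python3 -m inch '[{"x":-0.005,"y":-0.04,"z":0,"roll":0,"hand":-1},{"x":-0.01,"y":-0.08,"z":0,"roll":0,"hand":-1},{"x":-0.015,"y":-0.12,"z":0,"roll":0,"hand":-1},{"x":-0.015,"y":-0.16,"z":0,"roll":0,"hand":-1},{"x":-0.016,"y":-0.185,"z":0,"roll":0,"hand":-1}]' 
python3 -m inch '[{"x":0.0,"y":0,"z":0,"roll":0,"hand":-1},{"x":0,"y":0,"z":0,"roll":0,"hand":-1},{"x":0,"y":0,"z":0,"roll":0,"hand":-1}]'
python3 - <<'E'
from h import *
c=cap("top"); cv2.imwrite("pics/t2.png",c["image"][:,:,::-1])
for nm in ["top","side"]:
    if nm=="side": c=cap(nm)
    hsv=cv2.cvtColor(c["image"],cv2.COLOR_RGB2HSV); H,S,V=[hsv[:,:,i].astype(int) for i in range(3)]
    g=((H>45)&(H<85)&(S>90)).astype(np.uint8)
    n,l,st,ce=cv2.connectedComponentsWithStats(g)
    for i in range(1,n):
        if st[i,4]>15:
            P=cloud(c,l==i)
            m=np.median(P,0)
            if m[0]<.65: print(nm,ce[i].round(1),st[i,4],m.round(4),P.min(0).round(3),P.max(0).round(3))
a=c["image"][90:280,100:300,::-1]; cv2.imwrite("pics/s2.png",cv2.resize(a,None,fx=3,fy=3))
E
```

```text
time_s: 4.5
ee_pos: [0.5674, -0.2548, 0.2024]
tcp_rot: [179.9, -0.1, -0.0]
wrist_force: [0.5, -0.6, -2.5]
finger_gap: 0.501
grip_force: 41.4
time_s: 5.12
ee_pos: [0.5247, -0.0816, 0.1973]
tcp_rot: [-179.9, 0.2, 0.1]
wrist_force: [0.8, 1.0, -3.3]
finger_gap: 0.495
grip_force: 41.3
time_s: 5.75
ee_pos: [0.5083, 0.104, 0.1976]
tcp_rot: [-180.0, 0.2, 0.2]
wrist_force: [1.0, -0.7, -3.1]
finger_gap: 0.492
grip_force: 41.3
time_s: 6.12
ee_pos: [0.5105, 0.0993, 0.1991]
tcp_rot: [180.0, 0.1, -0.1]
wrist_force: [-0.0, -0.8, -3.2]
finger_gap: 0.495
grip_force: 41.4
top [298.3 159.1] 141 [ 0.6137 -0.1655  0.0772] [ 0.598 -0.193 -0.003] [ 0.629 -0.15   0.083]
side [206.1 122. ] 167 [0.497  0.0911 0.2399] [0.487 0.077 0.222] [0.524 0.12  0.264]
side [210.  146.6] 20 [0.4969 0.083  0.1712] [0.488 0.079 0.167] [0.52  0.11  0.173]
side [311.6 196.7] 149 [ 0.6044 -0.1744  0.0749] [ 0.594 -0.186  0.   ] [ 0.731 -0.103  0.079]
```

View pics/s2.png

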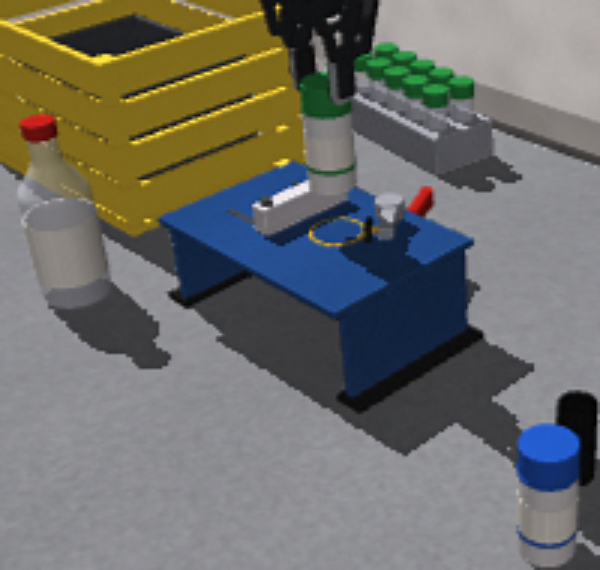

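The tube hangs upright above the shelf, and in this view the pad is just right of the ring. I'll lower it and feel for the shelf.

```bash
python3 -m inch '[{"x":0.001,"y":-0.0035,"z":0.01,"roll":0,"hand":-1},{"x":0.001,"y":-0.0035,"z":0.025,"roll":0,"hand":-1},{"x":0.001,"y":-0.0035,"z":0.037,"roll":0,"hand":-1},{"x":0.001,"y":-0.0035,"z":0.043,"roll":0,"hand":-1},{"x":0.001,"y":-0.0035,"z":0.043,"roll":0,"hand":-1}]' 
python3 -m inch '[{"x":0.0,"y":0,"z":0.002,"roll":0,"hand":-1},{"x":0,"y":0,"z":0.002,"roll":0,"hand":-1}]'
python3 -m inch '[{"x":0.0,"y":0,"z":0.002,"roll":0,"hand":-1},{"x":0,"y":0,"z":0.002,"roll":0,"hand":-1}]'
```

```text
time_s: 6.85
ee_pos: [0.5114, 0.104, 0.1562]
tcp_rot: [180.0, 0.1, -0.0]
wrist_force: [0.3, 0.2, -3.0]
finger_gap: 0.494
grip_force: 41.5
time_s: 7.1
ee_pos: [0.512, 0.1041, 0.1552]
tcp_rot: [180.0, -0.0, -0.0]
wrist_force: [0.4, -0.2, -3.2]
finger_gap: 0.498
grip_force: 41.5
time_s: 7.35
ee_pos: [0.5118, 0.104, 0.1528]
tcp_rot: [180.0, 0.0, -0.0]
wrist_force: [-0.6, 0.4, -3.4]
finger_gap: 0.498
grip_force: 41.5
```

```bash
python3 -m inch '[{"x":0.0,"y":0,"z":0.001,"roll":0,"hand":-1},{"x":0,"y":0,"z":0.001,"roll":0,"hand":-1}]'
python3 -m inch '[{"x":0.0,"y":0,"z":0.001,"roll":0,"hand":-1},{"x":0,"y":0,"z":0.001,"roll":0,"hand":-1}]'
```

```text
time_s: 7.6
ee_pos: [0.5118, 0.1041, 0.1518]
tcp_rot: [180.0, 0.0, -0.0]
wrist_force: [-1.3, 0.1, -2.9]
finger_gap: 0.494
grip_force: 41.4
time_s: 7.85
ee_pos: [0.5123, 0.1042, 0.1515]
tcp_rot: [180.0, -0.1, -0.0]
wrist_force: [-0.7, 0.7, 0.6]
finger_gap: 0.491
grip_force: 41.8
```

```bash
python3 -m inch '[{"x":0.0,"y":0,"z":0,"roll":0,"hand":0.1},{"x":0,"y":0,"z":0,"roll":0,"hand":0.3},{"x":0,"y":0,"z":0,"roll":0,"hand":0.6},{"x":0,"y":0,"z":0,"roll":0,"hand":0.8},{"x":0,"y":0,"z":0,"roll":0,"hand":0.8}]'
python3 -m inch '[{"x":0.0,"y":0,"z":-0.01,"roll":0,"hand":0.8},{"x":0,"y":0,"z":-0.04,"roll":0,"hand":0.8},{"x":0,"y":0,"z":-0.08,"roll":0,"hand":0.8},{"x":0,"y":0,"z":-0.12,"roll":0,"hand":0.8},{"x":0,"y":0,"z":-0.12,"roll":0,"hand":0.8}]'
python3 - <<'E'
from h import *
r.capture
c=cap("wrist")
hsv=cv2.cvtColor(c["image"],cv2.COLOR_RGB2HSV); H,S,V=[hsv[:,:,i].astype(int) for i in range(3)]
def comp(g,lo,hi,nm):
    n,l,st,ce=cv2.connectedComponentsWithStats(g.astype(np.uint8))
    for i in range(1,n):
        if st[i,4]>150:
            P=cloud(c,l==i); P=P[(P[:,2]>lo)&(P[:,2]<hi)]
            if len(P)>60: print(nm,ce[i].round(1),len(P),((P.max(0)+P.min(0))/2).round(4),np.ptp(P,0).round(3),[np.round(q,1) for q in cv2.minAreaRect((P[:,:2]*1000).astype(np.float32))])
comp((H>45)&(H<85)&(S>90),.19,.215,"cap")
comp(((H<8)|(H>172))&(S>120),.075,.09,"lever")
comp((V>120)&(S<50),.122,.135,"stop")
cv2.imwrite("pics/w3.png",c["image"][:,:,::-1])
print(r.sense()["ee_pos"])
E
```

```text
time_s: 8.48
ee_pos: [0.5118, 0.1041, 0.1509]
tcp_rot: [180.0, -0.0, -0.0]
wrist_force: [-0.3, 0.2, -0.5]
finger_gap: 0.897
grip_force: 0.0
time_s: 9.1
ee_pos: [0.5139, 0.1048, 0.2751]
tcp_rot: [-180.0, -0.4, 0.0]
wrist_force: [0.2, -0.3, 0.0]
finger_gap: 0.899
grip_force: 0.0
cap [252.5 182.2] 2144 [0.5145 0.107  0.1959] [0.043 0.042 0.012] [array([514.4, 107. ]), array([42.8, 42.6]), np.float64(76.0)]
lever [251.6  60.2] 894 [0.6219 0.1064 0.0819] [0.07  0.043 0.007] [array([620.1, 107.7]), array([79.5, 13.2]), np.float64(26.4)]
stop [290.5 131.5] 717 [0.5484 0.0655 0.1243] [0.043 0.046 0.005] [array([544.4,  67.6]), array([56.1, 26.8]), np.float64(31.8)]
stop [211.3 165.8] 1626 [0.5122 0.1507 0.1278] [0.099 0.02  0.011] [array([512.2, 150.7]), array([20. , 99.2]), np.float64(89.9)]
stop [ 51.4 241.5] 878 [0.3727 0.3483 0.1285] [0.049 0.062 0.013] [array([377.9, 344.2]), array([62.7, 37.5]), np.float64(64.5)]
[0.51279524 0.10446245 0.27292113]
```

View pics/w3.png

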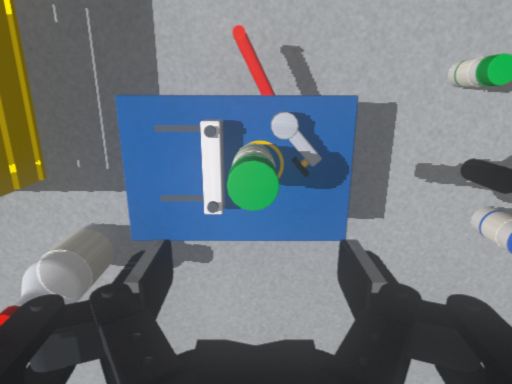

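The tube stands on the ring (cap at (253,182) in this view), released and about 5 mm towards the stop. The lever lies at about 26.5° with its tip at (239,32). Next I'll close the hand and come down on the +y side of the lever.

```bash
python3 -m inch '[{"x":0.02,"y":-0.01,"z":0,"roll":-5,"hand":-1},{"x":0.05,"y":-0.02,"z":0,"roll":-12,"hand":-1},{"x":0.085,"y":-0.035,"z":0,"roll":-20,"hand":-1},{"x":0.115,"y":-0.045,"z":0,"roll":-26.5,"hand":-1},{"x":0.115,"y":-0.045,"z":0,"roll":-26.5,"hand":-1}]' 20
python3 -m inch '[{"x":0,"y":0,"z":0,"roll":0,"hand":-1},{"x":0,"y":0,"z":0.0,"roll":0,"hand":-1},{"x":0,"y":0,"z":0.0,"roll":0,"hand":-1}]'
python3 - <<'E'
from h import *
s=r.sense(); print(s["ee_pos"],s["tcp_rot"],s["qpos"].round(0))
E
```

```text
time_s: 9.78
ee_pos: [0.6272, 0.1495, 0.268]
tcp_rot: [-179.8, 0.2, 26.5]
wrist_force: [-0.5, 0.0, -0.3]
finger_gap: 0.004
grip_force: 0.0
time_s: 10.15
ee_pos: [0.6264, 0.1488, 0.2714]
tcp_rot: [179.9, -0.0, 26.5]
wrist_force: [-0.5, -0.1, 0.6]
finger_gap: 0.003
grip_force: 0.0
[0.62640427 0.1487548  0.27141218] [ 1.79941515e+02 -1.98637757e-02  2.64656699e+01] [ 12.  20. -37.  76.  12.  88. -87.]
```

```bash
python3 -m inch '[{"x":0,"y":0,"z":0.04,"roll":0,"hand":-1},{"x":0,"y":0,"z":0.09,"roll":0,"hand":-1},{"x":0,"y":0,"z":0.14,"roll":0,"hand":-1},{"x":0,"y":0,"z":0.185,"roll":0,"hand":-1},{"x":0,"y":0,"z":0.208,"roll":0,"hand":-1}]'
python3 -m inch '[{"x":0,"y":0,"z":0,"roll":0,"hand":-1},{"x":0,"y":0.003,"z":0.0,"roll":0,"hand":-1},{"x":0,"y":0.006,"z":0.0,"roll":0,"hand":-1},{"x":0,"y":0.006,"z":0.0,"roll":0,"hand":-1}]'
```

```text
time_s: 10.78
ee_pos: [0.625, 0.1481, 0.0603]
tcp_rot: [-180.0, 0.2, 26.5]
wrist_force: [-0.4, -0.2, 0.9]
finger_gap: -0.002
grip_force: 0.0
time_s: 11.28
ee_pos: [0.6305, 0.1432, 0.0641]
tcp_rot: [179.9, -0.1, 26.4]
wrist_force: [-0.2, -0.4, -0.2]
finger_gap: -0.0
grip_force: 0.0
```

```bash
python3 -m inch '[{"x":0,"y":0.002,"z":0,"roll":0,"hand":-1},{"x":0,"y":0.004,"z":0.0,"roll":0,"hand":-1},{"x":0,"y":0.006,"z":0.0,"roll":0,"hand":-1},{"x":0,"y":0.006,"z":0.0,"roll":0,"hand":-1}]' | sed -n '1,4p'
python3 -m inch '[{"x":0.0008,"y":0.0042,"z":0,"roll":2.5,"hand":-1},{"x":0.0015,"y":0.0084,"z":0.0,"roll":5,"hand":-1},{"x":0.0015,"y":0.0084,"z":0.0,"roll":5,"hand":-1}]' | sed -n '1,4p'
```

```text
time_s: 11.78
ee_pos: [0.6323, 0.138, 0.0628]
tcp_rot: [180.0, 0.0, 26.5]
wrist_force: [0.7, -0.0, -0.2]
time_s: 12.15
ee_pos: [0.6376, 0.1308, 0.0628]
tcp_rot: [180.0, 0.0, 21.4]
wrist_force: [0.5, 0.2, 0.7]
```

```bash
cat >> h.py <<'E'
def lever(n="top"):
    c=cap(n); hsv=cv2.cvtColor(c["image"],cv2.COLOR_RGB2HSV); H,S,V=[hsv[:,:,i].astype(int) for i in range(3)]
    m=((H<8)|(H>172))&(S>120); P=cloud(c,m); P=P[(abs(P[:,2]-.083)<.008)&(P[:,0]>.585)&(P[:,0]<.68)&(P[:,1]>0)&(P[:,1]<.16)]
    g=cloud(c,(H>45)&(H<85)&(S>90)); g=g[(g[:,0]<.57)&(g[:,1]>.03)&(g[:,2]>.17)]
    q=np.median(P,0); print(n,"lever",len(P),q.round(4),"ang",np.degrees(np.arctan2(q[1]-.0777,q[0]-.5575)).round(1),"cap",len(g),((g.max(0)+g.min(0))/2).round(4) if len(g) else None)
    return c
E
python3 - <<'E'
from h import *
c=lever("top"); cv2.imwrite("pics/t4.png",cv2.resize(c["image"][120:250,110:270,::-1],None,fx=4,fy=4))
c=lever("wrist"); print(r.sense()["wrist_force"])
E
```

```text
top lever 0 [nan nan nan] ang nan cap 0 None
wrist lever 1043 [0.6469 0.1203 0.0828] ang 25.5 cap 0 None
[-0.42027102 -0.09793337 -0.32858666]
  return _methods._mean(a, axis=axis, dtype=dtype,
  ret = um.true_divide(
```

View pics/t4.png

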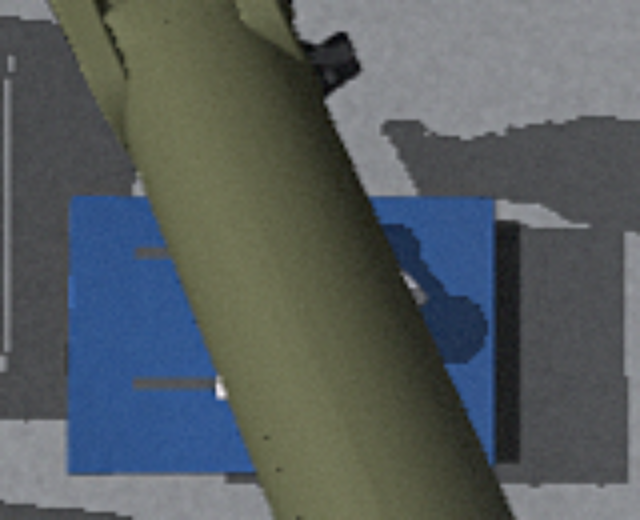

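The arm hides the stand from the top camera. The wrist camera shows the lever still at about 26°, so the closed fingertips are slimmer than I assumed. I'll creep in until I feel it.

```bash
for i in 1; do
python3 -m inch '[{"x":0,"y":0.002,"z":0,"roll":0,"hand":-1},{"x":0,"y":0.002,"z":0.0,"roll":0,"hand":-1}]' | sed -n '1,4p'
python3 -m inch '[{"x":0,"y":0.002,"z":0,"roll":0,"hand":-1},{"x":0,"y":0.002,"z":0.0,"roll":0,"hand":-1}]' | sed -n '1,4p'
python3 -m inch '[{"x":0,"y":0.002,"z":0,"roll":0,"hand":-1},{"x":0,"y":0.002,"z":0.0,"roll":0,"hand":-1}]' | sed -n '1,4p'
python3 -m inch '[{"x":0,"y":0.002,"z":0,"roll":0,"hand":-1},{"x":0,"y":0.002,"z":0.0,"roll":0,"hand":-1}]' | sed -n '1,4p'
done
python3 - <<'E'
from h import *
lever("wrist")
E
```

```text
time_s: 12.5
ee_pos: [0.6381, 0.1294, 0.0629]
tcp_rot: [180.0, 0.0, 21.5]
wrist_force: [0.3, 0.7, 0.4]
time_s: 12.75
ee_pos: [0.6388, 0.1274, 0.0629]
tcp_rot: [180.0, 0.0, 21.5]
wrist_force: [0.8, -0.5, -0.4]
time_s: 13.0
ee_pos: [0.6396, 0.1256, 0.0629]
tcp_rot: [180.0, 0.0, 21.5]
wrist_force: [0.3, 0.0, 0.4]
time_s: 13.25
ee_pos: [0.6403, 0.1237, 0.0629]
tcp_rot: [180.0, 0.0, 21.5]
wrist_force: [0.1, 0.0, -0.5]
wrist lever 668 [0.6505 0.1227 0.0829] ang 25.8 cap 0 None
```

Run:
```python
from h import *
c=cap("wrist"); cv2.imwrite("pics/w5.png",c["image"][:,:,::-1])
s=r.sense(); R=np.array(c["R"]); X=R@s["ee_pos"]+c["t"]; p=np.array(c["camera_matrix"])@X; print("tcp px",p/p[2])
for rad in (40,60,90,112):
    a=np.radians(26);X=R@np.array([.5575+rad/1000*np.cos(a),.0777+rad/1000*np.sin(a),.084])+c["t"];p=np.array(c["camera_matrix"])@X; print(rad,(p/p[2]).round(0))
```

```text
tcp px [254.93259197 220.85030902   1.        ]
40 [272. 322.   1.]
60 [269. 292.   1.]
90 [266. 243.   1.]
112 [263. 205.   1.]
```

View pics/w5.png

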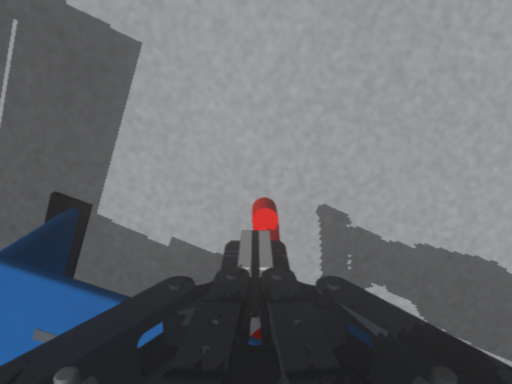

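Run:
```python
from h import *
c=cap("wrist")
for u,v in [(247,226),(247,234),(247,245),(247,260),(262,234),(262,245),(262,212),(265,225),(270,226),(240,240)]: print(u,v,pix2world(c,u,v).round(4), c["range_z"][v,u])
s=r.sense(); print(s["ee_pos"],s["tcp_rot"])
```

```text
247 226 [ 0.6091  0.1188 -0.001 ] 0.2594769
247 234 [0.6488 0.1314 0.1046] 0.1464546
247 245 [0.6483 0.131  0.1145] 0.13709235
247 260 [0.6488 0.1309 0.128 ] 0.12403374
262 234 [0.6517 0.1252 0.1055] 0.1453909
262 245 [0.6513 0.1253 0.116 ] 0.13550268
262 212 [0.6539 0.1256 0.0831] 0.16631259
265 225 [0.6475 0.1213 0.0827] 0.16886161
270 226 [0.6484 0.1189 0.0838] 0.16779274
240 240 [0.6479 0.1342 0.1112] 0.14006
[0.64019433 0.12409015 0.06290146] [1.79998858e+02 3.88223280e-04 2.14946258e+01]
```

The depth image puts the ends of the closed fingers at z ≈ 0.103 while the reported TCP is at 0.063. So they hover above the lever, which is why there was no force. I'll back off sideways, lower in steps and feel.

```bash
python3 -m inch '[{"x":0,"y":-0.006,"z":-0.002,"roll":-1,"hand":-1},{"x":-0.001,"y":-0.013,"z":0.0,"roll":-3,"hand":-1},{"x":-0.001,"y":-0.019,"z":0.0,"roll":-4.5,"hand":-1},{"x":-0.001,"y":-0.019,"z":0.0,"roll":-4.5,"hand":-1}]' | sed -n '1,4p'
python3 -m inch '[{"x":0,"y":0,"z":0.007,"roll":0,"hand":-1},{"x":0,"y":0,"z":0.014,"roll":0,"hand":-1},{"x":0,"y":0,"z":0.014,"roll":0,"hand":-1}]' | sed -n '1,4p'
python3 -m inch '[{"x":0,"y":0,"z":0.006,"roll":0,"hand":-1},{"x":0,"y":0,"z":0.012,"roll":0,"hand":-1},{"x":0,"y":0,"z":0.012,"roll":0,"hand":-1}]' | sed -n '1,4p'
python3 - <<'E'
from h import *
c=lever("wrist"); cv2.imwrite("pics/w6.png",c["image"][:,:,::-1])
s=r.sense(); print(s["ee_pos"],s["tcp_rot"])
# finger surfaces near tool axis
P=cloud(c,np.ones((384,512),bool)); d=P-s["ee_pos"]; a=np.radians(s["tcp_rot"][2]); tx=d[:,0]*np.cos(a)+d[:,1]*np.sin(a); ty=d[:,0]*np.sin(a)-d[:,1]*np.cos(a)
m=(abs(ty)<.04)&(abs(tx)<.03)&(P[:,2]>.015)
for z in np.arange(.02,.16,.01):
    k=m&(abs(P[:,2]-z)<.005)
    if k.sum()>3: print(z.round(2),k.sum(),"ty",np.percentile(ty[k],[2,98]).round(4),"tx",np.percentile(tx[k],[2,98]).round(4))
E
```

```text
time_s: 13.9
ee_pos: [0.6318, 0.1425, 0.0629]
tcp_rot: [-180.0, 0.0, 26.1]
wrist_force: [-0.7, -0.7, 1.3]
time_s: 14.28
ee_pos: [0.6316, 0.1408, 0.0477]
tcp_rot: [-180.0, 0.1, 26.0]
wrist_force: [-0.4, -0.0, -1.0]
time_s: 14.65
ee_pos: [0.6318, 0.1412, 0.0361]
tcp_rot: [-180.0, 0.1, 26.0]
wrist_force: [0.0, -0.7, 0.2]
wrist lever 1694 [0.6459 0.1212 0.0828] ang 26.2 cap 0 None
[0.63205827 0.14132782 0.03650933] [-1.79990560e+02  3.69079215e-02  2.59996962e+01]
0.06 5 ty [0.0179 0.0207] tx [0.009  0.0134]
0.07 328 ty [-0.005   0.0297] tx [-0.0105  0.0153]
0.08 2240 ty [-0.011   0.0309] tx [-0.0107  0.015 ]
0.09 691 ty [-0.0134  0.0127] tx [0.006  0.0111]
0.1 638 ty [-0.0132  0.0126] tx [0.0062 0.0112]
0.11 1332 ty [-0.0205  0.0196] tx [-0.0099  0.0133]
0.12 4389 ty [-0.0342  0.0337] tx [-0.0084  0.0134]
0.13 6423 ty [-0.038   0.0377] tx [-0.0085  0.0126]
0.14 7336 ty [-0.0387  0.0386] tx [-0.007   0.0173]
0.15 6472 ty [-0.0396  0.0395] tx [0.0008 0.0175]
0.16 3998 ty [-0.0224  0.0219] tx [0.0103 0.0198]
```

View pics/w6.png

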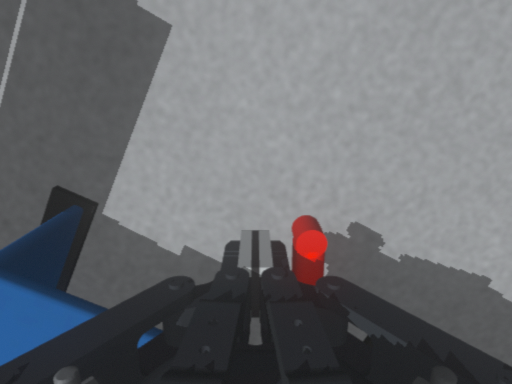

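Now the tips are beside the lever, at (255,235) against the lever at (310,245). I'll go 5 mm lower and creep in.

```bash
python3 -m inch '[{"x":0,"y":0,"z":0.005,"roll":0,"hand":-1},{"x":0,"y":0.002,"z":0.005,"roll":0,"hand":-1},{"x":0,"y":0.002,"z":0.005,"roll":0,"hand":-1}]' | sed -n '2,4p'
python3 -m inch '[{"x":0,"y":0.002,"z":0,"roll":0,"hand":-1},{"x":0,"y":0.002,"z":0.0,"roll":0,"hand":-1}]' | sed -n '2,4p'
python3 -m inch '[{"x":0,"y":0.002,"z":0,"roll":0,"hand":-1},{"x":0,"y":0.002,"z":0.0,"roll":0,"hand":-1}]' | sed -n '2,4p'
python3 -m inch '[{"x":0,"y":0.002,"z":0,"roll":0,"hand":-1},{"x":0,"y":0.002,"z":0.0,"roll":0,"hand":-1}]' | sed -n '2,4p'
```

```text
ee_pos: [0.6334, 0.1392, 0.0319]
tcp_rot: [180.0, 0.0, 26.0]
wrist_force: [0.8, 0.4, 0.2]
ee_pos: [0.6343, 0.1376, 0.032]
tcp_rot: [180.0, -0.0, 26.0]
wrist_force: [-0.1, 0.0, 1.1]
ee_pos: [0.6344, 0.1373, 0.032]
tcp_rot: [-179.9, 0.0, 26.1]
wrist_force: [-1.4, 3.0, 1.4]
ee_pos: [0.6346, 0.1369, 0.032]
tcp_rot: [-179.8, 0.0, 26.1]
wrist_force: [-3.3, 5.3, 2.1]
```

```bash
python3 -m inch '[{"x":0.0006,"y":0.0042,"z":0,"roll":2.5,"hand":-1},{"x":0.0013,"y":0.0084,"z":0.0,"roll":5,"hand":-1},{"x":0.0013,"y":0.0084,"z":0.0,"roll":5,"hand":-1}]' | sed -n '2,4p'
python3 -m inch '[{"x":0.0006,"y":0.0042,"z":0,"roll":2.5,"hand":-1},{"x":0.0013,"y":0.0084,"z":0.0,"roll":5,"hand":-1},{"x":0.0013,"y":0.0084,"z":0.0,"roll":5,"hand":-1}]' | sed -n '2,4p'
python3 - <<'E'
from h import *
lever("wrist")
E
```

```text
ee_pos: [0.6398, 0.1298, 0.032]
tcp_rot: [-179.8, 0.0, 21.1]
wrist_force: [-2.9, 4.3, 0.9]
ee_pos: [0.6441, 0.1226, 0.032]
tcp_rot: [-179.8, 0.0, 16.1]
wrist_force: [-1.9, 5.7, 0.9]
wrist lever 1426 [0.6554 0.1044 0.0829] ang 15.2 cap 0 None
```

```bash
python3 -m inch '[{"x":0.0006,"y":0.0042,"z":0,"roll":2.5,"hand":-1},{"x":0.0013,"y":0.0084,"z":0.0,"roll":5,"hand":-1},{"x":0.0013,"y":0.0084,"z":0.0,"roll":5,"hand":-1}]' | sed -n '2,4p'
python3 -m inch '[{"x":0.0006,"y":0.0042,"z":0,"roll":2.5,"hand":-1},{"x":0.0013,"y":0.0084,"z":0.0,"roll":5,"hand":-1},{"x":0.0013,"y":0.0084,"z":0.0,"roll":5,"hand":-1}]' | sed -n '2,4p'
python3 -m inch '[{"x":0.0006,"y":0.0042,"z":0,"roll":2.5,"hand":-1},{"x":0.0013,"y":0.0084,"z":0.0,"roll":5,"hand":-1},{"x":0.0013,"y":0.0084,"z":0.0,"roll":5,"hand":-1}]' | sed -n '2,4p'
```

```text
ee_pos: [0.6479, 0.115, 0.032]
tcp_rot: [-179.8, -0.0, 11.1]
wrist_force: [-1.5, 5.7, 1.3]
ee_pos: [0.651, 0.107, 0.032]
tcp_rot: [-179.8, -0.0, 6.1]
wrist_force: [-0.7, 5.3, 0.1]
ee_pos: [0.6534, 0.0988, 0.032]
tcp_rot: [-179.8, -0.0, 1.1]
wrist_force: [-0.7, 6.0, -0.6]
```

```bash
python3 -m inch '[{"x":0.0003,"y":0.0021,"z":0,"roll":1.2,"hand":-1},{"x":0.0007,"y":0.0042,"z":0.0,"roll":2.5,"hand":-1},{"x":0.0007,"y":0.0042,"z":0.0,"roll":2.5,"hand":-1}]' | sed -n '2,4p'
python3 -m inch '[{"x":0.0003,"y":0.0021,"z":0,"roll":1.2,"hand":-1},{"x":0.0007,"y":0.0042,"z":0.0,"roll":2.5,"hand":-1},{"x":0.0007,"y":0.0042,"z":0.0,"roll":2.5,"hand":-1}]' | sed -n '2,4p'
python3 - <<'E'
from h import *
c=cap("side"); a=c["image"][100:240,130:290,::-1]; cv2.imwrite("pics/s7.png",cv2.resize(a,None,fx=4,fy=4,interpolation=cv2.INTER_CUBIC))
E
```

```text
ee_pos: [0.6544, 0.0951, 0.0321]
tcp_rot: [-179.8, -0.1, -1.4]
wrist_force: [-0.7, 6.9, 0.5]
ee_pos: [0.6552, 0.091, 0.0321]
tcp_rot: [-179.8, -0.1, -3.9]
wrist_force: [1.3, 6.9, -0.7]
```

View pics/s7.png

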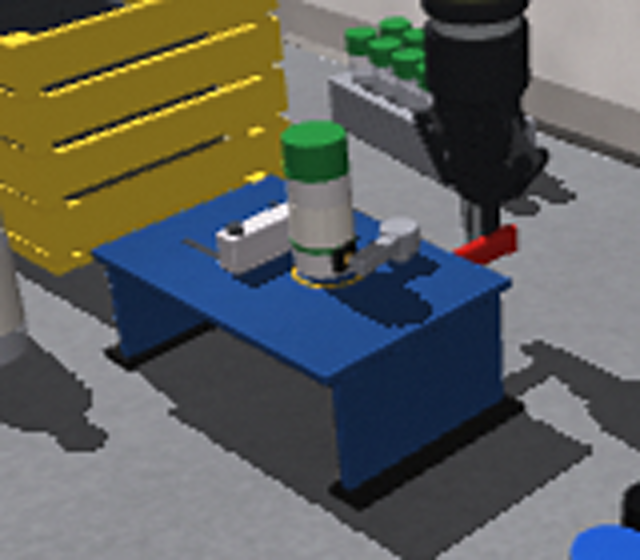

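The pad now touches the tube near (345,255), and a gap to the stop is still visible. The side camera sees the cap, so I can track the tube while pushing.

```bash
cat >> h.py <<'E'
def cap_y():
    c=cap("side"); hsv=cv2.cvtColor(c["image"],cv2.COLOR_RGB2HSV); H,S,V=[hsv[:,:,i].astype(int) for i in range(3)]
    g=(H>45)&(H<85)&(S>90); g[:, :190]=0; g[:,232:]=0; g[:120]=0; g[160:]=0
    vs,us=np.nonzero(g); print("cap",len(us),us.mean().round(2),vs.mean().round(2),pix2world(c,us.mean(),vs.mean(),plane=.19).round(4))
E
python3 -c "from h import *; cap_y()"
python3 -m inch '[{"x":0.0003,"y":0.0017,"z":0,"roll":1,"hand":-1},{"x":0.0006,"y":0.0034,"z":0.0,"roll":2,"hand":-1},{"x":0.0006,"y":0.0034,"z":0.0,"roll":2,"hand":-1}]' | sed -n '2,4p'
python3 -c "from h import *; cap_y()"
python3 -m inch '[{"x":0.0003,"y":0.0017,"z":0,"roll":1,"hand":-1},{"x":0.0006,"y":0.0034,"z":0.0,"roll":2,"hand":-1},{"x":0.0006,"y":0.0034,"z":0.0,"roll":2,"hand":-1}]' | sed -n '2,4p'
python3 -c "from h import *; cap_y()"
```

```text
cap 226 208.34 137.38 [0.5085 0.1016 0.19  ]
ee_pos: [0.6557, 0.088, 0.0321]
tcp_rot: [-179.7, -0.1, -5.9]
wrist_force: [1.2, 7.3, -0.9]
cap 219 208.11 137.21 [0.5089 0.1029 0.19  ]
ee_pos: [0.6561, 0.0846, 0.0321]
tcp_rot: [-179.7, -0.1, -7.9]
wrist_force: [1.7, 7.0, -2.0]
cap 223 207.79 137.19 [0.5084 0.1036 0.19  ]
```

```bash
python3 -m inch '[{"x":0.0003,"y":0.0017,"z":0,"roll":1,"hand":-1},{"x":0.0006,"y":0.0034,"z":0.0,"roll":2,"hand":-1},{"x":0.0006,"y":0.0034,"z":0.0,"roll":2,"hand":-1}]' | sed -n '2,4p'
python3 -m inch '[{"x":0.0003,"y":0.0017,"z":0,"roll":1,"hand":-1},{"x":0.0006,"y":0.0034,"z":0.0,"roll":2,"hand":-1},{"x":0.0006,"y":0.0034,"z":0.0,"roll":2,"hand":-1}]' | sed -n '2,4p'
python3 -c "from h import *; cap_y()"
```

```text
ee_pos: [0.6564, 0.0811, 0.0321]
tcp_rot: [-179.7, -0.1, -9.9]
wrist_force: [1.7, 7.4, -1.4]
ee_pos: [0.6565, 0.0775, 0.0321]
tcp_rot: [-179.7, -0.1, -11.9]
wrist_force: [1.9, 6.9, -1.9]
cap 222 207.25 136.97 [0.5084 0.1058 0.19  ]
```

```bash
python3 -m inch '[{"x":0.0003,"y":0.0017,"z":0,"roll":1,"hand":-1},{"x":0.0006,"y":0.0034,"z":0.0,"roll":2,"hand":-1},{"x":0.0006,"y":0.0034,"z":0.0,"roll":2,"hand":-1}]' | sed -n '2,4p'
python3 -m inch '[{"x":0.0003,"y":0.0017,"z":0,"roll":1,"hand":-1},{"x":0.0006,"y":0.0034,"z":0.0,"roll":2,"hand":-1},{"x":0.0006,"y":0.0034,"z":0.0,"roll":2,"hand":-1}]' | sed -n '2,4p'
python3 -c "from h import *; cap_y()"
```

```text
ee_pos: [0.6565, 0.074, 0.0321]
tcp_rot: [-179.7, -0.1, -13.9]
wrist_force: [3.6, 7.0, -1.7]
ee_pos: [0.6565, 0.0705, 0.0322]
tcp_rot: [-179.7, -0.1, -15.9]
wrist_force: [3.0, 6.7, -1.6]
cap 220 206.67 136.5 [0.5094 0.1093 0.19  ]
```

```bash
python3 -m inch '[{"x":0.0003,"y":0.0017,"z":0,"roll":1,"hand":-1},{"x":0.0006,"y":0.0034,"z":0.0,"roll":2,"hand":-1},{"x":0.0006,"y":0.0034,"z":0.0,"roll":2,"hand":-1}]' | sed -n '2,4p'
python3 -c "from h import *; cap_y()"
```

```text
ee_pos: [0.6562, 0.067, 0.0321]
tcp_rot: [-179.7, -0.1, -17.9]
wrist_force: [2.5, 6.7, -2.2]
cap 219 206.39 136.15 [0.5104 0.1117 0.19  ]
```

```bash
python3 -m inch '[{"x":0.0002,"y":0.0013,"z":0,"roll":0.75,"hand":-1},{"x":0.0005,"y":0.0025,"z":0.0,"roll":1.5,"hand":-1},{"x":0.0005,"y":0.0025,"z":0.0,"roll":1.5,"hand":-1}]' | sed -n '2,4p'
python3 -m inch '[{"x":0.0002,"y":0.0013,"z":0,"roll":0.75,"hand":-1},{"x":0.0005,"y":0.0025,"z":0.0,"roll":1.5,"hand":-1},{"x":0.0005,"y":0.0025,"z":0.0,"roll":1.5,"hand":-1}]' | sed -n '2,4p'
python3 -c "from h import *; cap_y()"
```

```text
ee_pos: [0.656, 0.0645, 0.0322]
tcp_rot: [-179.7, -0.1, -19.4]
wrist_force: [3.5, 6.3, -1.9]
ee_pos: [0.6557, 0.062, 0.0322]
tcp_rot: [-179.7, -0.1, -20.9]
wrist_force: [3.4, 6.6, -3.1]
cap 220 206.03 136.05 [0.5102 0.1129 0.19  ]
```

```bash
python3 -m inch '[{"x":0.0002,"y":0.0013,"z":0,"roll":0.75,"hand":-1},{"x":0.0005,"y":0.0025,"z":0.0,"roll":1.5,"hand":-1},{"x":0.0005,"y":0.0025,"z":0.0,"roll":1.5,"hand":-1}]' | sed -n '2,4p'
python3 -c "from h import *; cap_y()"
```

```text
ee_pos: [0.6555, 0.06, 0.0322]
tcp_rot: [-179.6, -0.1, -22.4]
wrist_force: [4.4, 7.1, -2.8]
cap 221 206.07 136.05 [0.5102 0.1128 0.19  ]
```

The cap stopped moving at y ≈ 0.113 and the force is starting to climb, so the stop has been met. From here I'll use fine steps and averaged force.

```bash
cat >> h.py <<'E'
def feel(k=6):
    F=[];
    for i in range(k): r.capture("side"); s=r.sense(); F.append(s["wrist_force"])
    F=np.mean(F,0); a=np.radians(s["tcp_rot"][2]); p=s["ee_pos"][:2]-[.5575,.0777]; R=np.hypot(*p)
    print("t",s["time_s"],"Ftan",(-F[0]*np.sin(a)+F[1]*np.cos(a)).round(2),"Frad",(F[0]*np.cos(a)+F[1]*np.sin(a)).round(2),"lever",np.degrees(np.arctan2(p[1],p[0])-np.arcsin(.0191/R)).round(2),"R",R.round(4))
E
python3 -c "from h import *; feel()"
python3 -m inch '[{"x":0.0002,"y":0.0008,"z":0,"roll":0.5,"hand":-1},{"x":0.0003,"y":0.0015,"z":0.0,"roll":0.8,"hand":-1},{"x":0.0003,"y":0.0015,"z":0.0,"roll":0.8,"hand":-1}]' | sed -n '4p'
python3 -c "from h import *; feel(); cap_y()"
```

```text
t 23.0 Ftan 8.24 Frad 1.09 lever -21.28 R 0.0996
wrist_force: [3.9, 8.5, -3.9]
t 23.675 Ftan 9.72 Frad 1.5 lever -21.8 R 0.0997
cap 222 206.05 136.15 [0.5097 0.1124 0.19  ]
```

```bash
python3 -m inch '[{"x":0.0002,"y":0.0008,"z":0,"roll":0.4,"hand":-1},{"x":0.0003,"y":0.0015,"z":0.0,"roll":0.6,"hand":-1},{"x":0.0003,"y":0.0015,"z":0.0,"roll":0.6,"hand":-1}]' | sed -n '4p'
python3 -c "from h import *; feel(); cap_y()"
```

```text
wrist_force: [5.2, 9.4, -3.9]
t 24.4 Ftan 9.86 Frad 0.76 lever -22.37 R 0.0997
cap 222 206.05 136.15 [0.5097 0.1124 0.19  ]
```

```bash
python3 -m inch '[{"x":0.0001,"y":0.0005,"z":0,"roll":0.3,"hand":-1},{"x":0.0002,"y":0.001,"z":0.0,"roll":0.5,"hand":-1},{"x":0.0002,"y":0.001,"z":0.0,"roll":0.5,"hand":-1}]' | sed -n '4p'
python3 -c "from h import *; feel()"
```

```text
wrist_force: [5.5, 9.5, -4.3]
t 25.125 Ftan 10.71 Frad 1.2 lever -22.76 R 0.0998
```

The nip estimate is about 8 to 10 N from both force and travel. I'll retreat now.

```bash
python3 -m inch '[{"x":0,"y":-0.004,"z":0,"roll":0,"hand":-1},{"x":0,"y":-0.01,"z":0.0,"roll":0,"hand":-1},{"x":0,"y":-0.018,"z":0.0,"roll":0,"hand":-1},{"x":0.003,"y":-0.022,"z":0.0,"roll":0,"hand":-1},{"x":0.003,"y":-0.022,"z":0.0,"roll":0,"hand":-1}]' | sed -n '2,4p'
python3 -m inch '[{"x":0,"y":0,"z":-0.02,"roll":0,"hand":-1},{"x":0,"y":0,"z":-0.06,"roll":0,"hand":-1},{"x":0,"y":0,"z":-0.11,"roll":0,"hand":-1},{"x":0,"y":0,"z":-0.16,"roll":0,"hand":-1},{"x":0,"y":0,"z":-0.19,"roll":0,"hand":-1}]' | sed -n '2,4p'
python3 -m inch '[{"x":0.02,"y":0,"z":0,"roll":0,"hand":-1},{"x":0.05,"y":0,"z":0,"roll":0,"hand":-1},{"x":0.05,"y":0,"z":0,"roll":0,"hand":-1},{"x":0.05,"y":0,"z":0,"roll":0,"hand":-1}]' | sed -n '2,4p'
python3 - <<'E'
from h import *
cap_y(); c=lever("wrist"); cv2.imwrite("pics/w9.png",c["image"][:,:,::-1])
cv2.imwrite("pics/s9.png",cv2.resize(cap("side")["image"][100:240,130:290,::-1],None,fx=4,fy=4,interpolation=cv2.INTER_CUBIC))
E
```

```text
ee_pos: [0.6651, 0.0705, 0.0318]
tcp_rot: [180.0, -0.0, -24.4]
wrist_force: [0.1, -0.7, -0.6]
ee_pos: [0.6659, 0.0706, 0.2272]
tcp_rot: [-179.9, -0.3, -24.4]
wrist_force: [1.0, 0.3, 0.2]
ee_pos: [0.7099, 0.0503, 0.2227]
tcp_rot: [-180.0, 0.0, -24.4]
wrist_force: [0.5, 0.2, -1.3]
cap 220 206.11 136.13 [0.5099 0.1123 0.19  ]
wrist lever 734 [0.6302 0.0459 0.0828] ang -23.6 cap 0 None
```

View pics/s9.png

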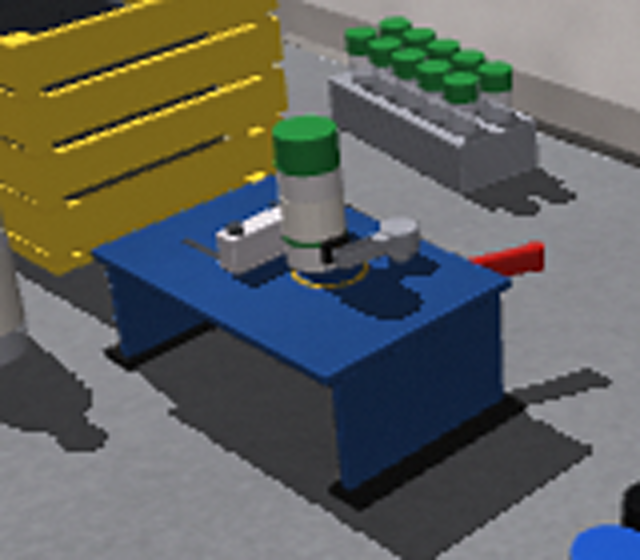

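The tube stands upright, pressed between the pad at (335,250) and the stop. The lever has stayed where I left it and the hand is clear, so I'm handing in.

```bash
python3 -c "from rig import r; print(r.finish_job())"
```

```text
the job is handed in; nothing more can be done
None
```

I stood the green tube on the ring, clamped it against the stop at an estimated 8–10 N (from lever force and travel, not measured directly), moved the hand clear and handed in; no verdict came back.

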